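# Pack the shaker-test box, shut it and torque its latch to the click

### The arm

A 6-joint arm with a two-finger parallel gripper is mounted at the origin on the work surface; the furniture and walls round the work are solid. World frame = base frame: x ahead of the robot, y to its left, z up, the work surface at z = 0. Lengths are in m, angles in rad, forces in N, time in s.
With the tool pointing down it reaches from about 0.4 to 0.825 m from the base axis. Payload 7 kg.
Tool frame: the origin (TCP) lies on the centre line of the jaws, within the pads' length; the fingertips stand tip_reach ahead of it and the grasp point (between the pads) is the TCP (tip_reach is the distance from the TCP to the fingertips, in m); z points along the fingers, y is the line along which they close (so a half turn about z gives the same grasp; the last joint's range is limited). The gripper opens to 88 mm and grips with 3 to 60 N. Pads are 19 mm wide; open, the fingers measure 130 mm over their backs; the gripper's body (78 mm by 193 mm) begins 47 mm behind the grasp point.
Start: joints at [-0.828, 0.359, 0.012, 0, -1.224, -0.288], TCP at [0.296, -0.606, 0.246] pointing down, gripper open.
Joint ranges: [-3.07, 3.07], [-1.43, 2.12], [-1.02, 1.25], [-3.03, 1.67], [-3.05, -0], [-3.03, 3.03]. Speed limits (rad/s): [2.39, 2.39, 3.01, 3.14, 3.14, 3.14].

### API

Orientations are given as [roll, pitch, yaw] about the fixed x, y, z axes, in that order (R = Rz(yaw) Ry(pitch) Rx(roll)).
In Python, from station import get_state, grab_frame, calibration, job_done, find_in, mark_of, tip_reach gives the robot as it stands.
- The arm moves only by the shell command python3 -m handwheel 'ROWS' [OPENING] [FORCE]. ROWS is JSON, a list of rows, each an object with "delta_pos": the shift along the world's x, y, z in units of 30 mm (1.0 is 30 mm), a list of three; "dr": the turn, a rotation vector about the world's x, y, z in degrees, a list of three. In form: [{"delta_pos": [tx, ty, tz], "dr": [rx, ry, rz]}, ...]. A call has 1 to 10 rows; each row shifts and turns the commanded pose from where the row before left it; what a row does not reach is not made up. A row lasts 1/10 s, in which the tool goes at most 50 mm and 8.59 degrees, less where a joint would pass 70% of its speed; a pose out of reach is approached as far as the arm can. A call is refused whole if a number of a shift passes 1 or a number of a turn 8.59, either way. A call with a gripper value outside its range is refused whole. OPENING is the closure, from -1 (fully open) to 1 (shut), set as the call begins (- or left out, the last holds). The fingers move at their own pace and stop on an object; FORCE is the grip in N (left out, the last holds). Time passes only in rows, so rows that do not move let the fingers close. It gives the time, the measured TCP pose, the force, the opening and the grip force at its end, in the units of the state.
- get_state(): the state, without advancing time (a new reading comes with each control period).
- grab_frame(name): name is "scene" or "top" or "wrist"; returns the picture (480x640x3 uint8, red, green, blue); there is no depth.
- calibration(name): a dict with "fx", "fy", "cx", "cy" (pixels), "extrinsics" (4x4, takes a point from world to camera coordinates). Camera axes: x right, y down, z forward; pixel columns grow to the right and rows downward; lengths in m; the calibration is good to about 2 mm. A picture is of the moment at which its call begins: read the wrist's pose just before it. calibration takes no time and is no camera call; for the wrist camera it gives the pose at the moment of the call.
- job_done(): hands the job in; it is judged then, once.
Trained networks look in the newest picture that a camera, given by its name, has taken for a name from the list of things; names that differ only in an ending like _2 or _b are one class to them, and where a whole thing is asked for, a point or a joint stands for the part that bears it (a point fixed in the world has none). Each returns a list of dicts, best first, with "conf" (0 to 1); they miss things now and then, are a little off and sometimes report something else, mostly with a low value. They report only what shows in the picture. A call takes as long as a camera call. They do not tell look-alikes from the thing itself.
- find_in(camera, query): "location" ([column, row] in pixels, amid what is visible of it).
- mark_of(camera, query): "location" ([column, row] in pixels: a listed point, or the origin of a listed thing).
The state is a dict: "t": time; "q": joint angles; "qd": joint speeds; "joint_efforts": joint torques, N m; "eef_pos": TCP position; "ee_rot": TCP orientation; "force": force on the tool from outside, world axes, zero at the start; "moment": the same for the moment, N m; "width": finger opening in m; "gripper_force": force on a finger pad.
Only numpy, scipy, OpenCV 4.12 (cv2) and the standard library are available. Lean on these libraries where they do the work, as an engineer would, in place of code of your own. Each camera call takes 0.05 s, during which the arm holds its last target. There are 200 camera calls.

### The job

Put the loose black block into the empty pocket of the shaker-test box (the one with the orange pad), down on its base beside the block already packed, and shut the lid fully. Then swing the red-handled click wrench clockwise, which brings the latch dog over the lid's tongue, until the wrench breaks over with its click, stop at once, and let go with the dog left tight.

Things in the scene. Friction and masses are not known exactly. Their poses are not given: they have to be found in the camera images.
- test_box: Shaker-test box, fixed to the table: grey open box 118 x 112 mm. Origin on the table under the box centre, x to its hinged far side, y to its latch (left). Rim at z = 52 mm, floor at z = 12, walls 4 mm. A divider along x (top at z = 46) makes two pockets, 110 mm in x by 50 mm in y, centred at y = +27 and -27 mm. Latch post (11 mm radius; wrench head 17 mm, top at 112 mm) at x = 20, y = 98
- pocket_pad: Orange pad 80 x 42 x 2 mm fixed on the floor of the empty pocket (either of the two); origin at the pocket's centre under the pad, axes as test_box. The block stands on it, top of the pad at z = 14 mm above the table
- last_block: Loose black printed block to be packed, 27 (x) x 36 (y) x 35 mm (z), standing on the table at the left; origin at the centre of its underside. Grasp across the 27 mm. The pocket walls stand 40 mm high round it when packed, so open the gripper only a little to let go there
- packed_block: Same kind of black block (36 mm high), already standing in the other pocket; stays there. Origin at the centre of its underside
- lid (a joint): Blue lid, 116 x 112 x 6 mm, hinged along the box's far rim; value in rad, 0 = shut, starts standing open at 1.65 to 1.9 leaning back. Stiff hinge: it stays where left, so it must be pushed all the way (about 2 N at its free edge)
- lid_hinge (a point): Point on the lid's hinge axis at the middle of the far rim, at z = 52.5 mm; the axis runs along the box's y
- lid_edge (a point): Middle of the lid's free edge on its outer face (the upper face when shut), 116 mm from the hinge; a lip 6 mm long continues beyond it
- bolt_axis (a point): Point on the upright axis of the latch post about which dog and wrench turn, at the height of the wrench handle (95 mm above the table)
- wrench_grip (a point): Centre of the level red handle (24 mm diameter, 74 to 168 mm from the axis) of the click wrench that stays on the bolt; 125 mm from bolt_axis, 95 mm above the table. Clockwise from above tightens: from pointing left round to forward-left, 0.5 to 0.85 rad (varies) until the screw seats; up to there about 2 N at the grip, and it stays where left. Reached from above, by pushing or straddling
- click (a joint): Break-over angle of the handle against its head, rad, about the bolt axis: about -0.01 at rest. Once the screw is seated, about 11 N at the grip makes the handle give way, the resistance falling to 9 N at 0.08 and 5 N at 0.2 rad. From 0.07 (9 mm at the grip) it has clicked; past 0.20 (25 mm) is overtightened. Let go, it springs back to rest
- dog_tip (a point): Tip of the steel latch dog, 37 mm from bolt_axis, turning with the wrench head (not with the break-over). Tight, it points from the post to the box, over the lid's tongue at test_box x = 20 mm
Mind the look-alikes: they are no part of the job. Leave any purple look-alike of the last_block alone. What is shaped like the packed_block but pink or yellow is not meant.

How it is judged:
By the outcome, as a careful person would: the job done as asked, in the order asked, and still so for the second after the job is handed in, with the robot touching nothing.
It also fails if it takes over 72 s, if anything falls off the work surface, if the arm or the gripper's body presses on something with over 40 N, if the wrist force passes 120 N, or if a joint passes its speed limit or range.

## Working session

There is one attempt and no reset: what is moved stays moved. The work goes in short steps, Python scripts to look and compute and a shell command to move; the robot and the scene stay as the last step left them, time stands still between calls to the robot, and variables do not carry over. Pictures are saved under pics/ and viewed, at most 10 in all, crops included, and the job is handed in when it is done.

```bash
mkdir -p pics; ls; cat > h.py <<'E'
import numpy as np, cv2
from station import *
def ray(c,px):
    K=calibration(c);E=np.array(K["extrinsics"]);R,t=E[:3,:3],E[:3,3]
    d=R.T@np.array([(px[0]-K["cx"])/K["fx"],(px[1]-K["cy"])/K["fy"],1]);return -R.T@t,d
def onz(c,px,z):
    o,d=ray(c,px);return o+d*(z-o[2])/d[2]
def proj(c,p):
    K=calibration(c);E=np.array(K["extrinsics"]);q=E[:3,:3]@np.array(p)+E[:3,3]
    return [K["fx"]*q[0]/q[2]+K["cx"],K["fy"]*q[1]/q[2]+K["cy"]]
def snap(c,n):
    f=grab_frame(c);cv2.imwrite(f"pics/{n}.png",f[:,:,::-1]);return f
E
python3 - <<'E'
from h import *
np.set_printoptions(precision=4,suppress=True)
s=get_state();print(s["t"],s["eef_pos"],s["ee_rot"],s["force"],s["width"],tip_reach)
Z=dict(test_box=0,pocket_pad=.012,last_block=0,packed_block=.012,lid_hinge=.0525,lid_edge=.16,bolt_axis=.095,wrench_grip=.095,dog_tip=.06)
for c in("scene","top"):
    snap(c,c+"0")
    for n,z in Z.items():
        for r in mark_of(c,n)[:4]: print(c,n,np.round(r["location"]),round(r["conf"],2),onz(c,r["location"],z))
print(get_state()["t"])
a=cv2.imread("pics/scene0.png")
E
```

```text
pics
0.0 [ 0.2963 -0.606   0.2446] [ 3.1399 -0.0002 -2.6869] [-0.8169  0.415  -0.1262] 0.08792610086862032 0.019
scene test_box [338. 349.] 0.77 [ 0.4013 -0.1339 -0.    ]
scene pocket_pad [329. 335.] 0.68 [ 0.4036 -0.1063  0.012 ]
scene last_block [220. 271.] 0.93 [0.3737 0.1951 0.    ]
scene last_block [218. 248.] 0.74 [0.416 0.267 0.   ]
scene last_block [258. 233.] 0.69 [0.5167 0.2577 0.    ]
scene packed_block [368. 402.] 0.84 [ 0.3467 -0.2591  0.012 ]
scene packed_block [350. 353.] 0.76 [ 0.3999 -0.1637  0.012 ]
scene packed_block [440. 309.] 0.35 [ 0.607 -0.189  0.012]
scene packed_block [377. 251.] 0.26 [0.6552 0.0188 0.012 ]
scene lid_hinge [359. 314.] 0.72 [ 0.4505 -0.1324  0.0525]
scene lid_edge [378. 254.] 0.88 [ 0.4904 -0.1309  0.16  ]
scene bolt_axis [306. 278.] 0.95 [ 0.4111 -0.0361  0.095 ]
scene wrench_grip [280. 241.] 0.56 [0.4495 0.0871 0.095 ]
scene dog_tip [328. 291.] 0.6 [ 0.446  -0.0557  0.06  ]
top test_box [394. 275.] 0.81 [ 0.394  -0.1448  0.    ]
top pocket_pad [378. 272.] 0.85 [ 0.3997 -0.1058  0.012 ]
top last_block [215. 267.] 0.81 [0.4172 0.2652 0.    ]
top last_block [247. 288.] 0.65 [0.3679 0.1902 0.    ]
top last_block [224. 225.] 0.64 [0.5143 0.2447 0.    ]
top packed_block [402. 270.] 0.78 [ 0.4032 -0.1595  0.012 ]
top packed_block [446. 293.] 0.76 [ 0.3508 -0.2564  0.012 ]
top packed_block [413. 183.] 0.53 [ 0.604  -0.1933  0.012 ]
top packed_block [378. 273.] 0.32 [ 0.3977 -0.1053  0.012 ]
top lid_hinge [396. 245.] 0.6 [ 0.4547 -0.1421  0.0525]
top lid_hinge [401. 273.] 0.45 [ 0.3943 -0.1513  0.0525]
top lid_edge [396. 216.] 0.76 [ 0.4997 -0.1276  0.16  ]
top lid_edge [359. 255.] 0.26 [ 0.4229 -0.054   0.16  ]
top bolt_axis [350. 268.] 0.71 [ 0.4017 -0.0397  0.095 ]
top wrench_grip [292. 249.] 0.64 [0.4442 0.0825 0.095 ]
top dog_tip [361. 254.] 0.75 [ 0.436  -0.0652  0.06  ]
1.0
```

View pics/scene0.png

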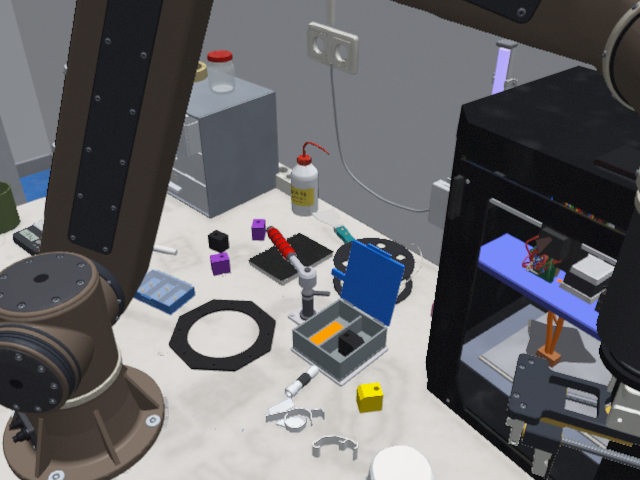

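View pics/top0.png

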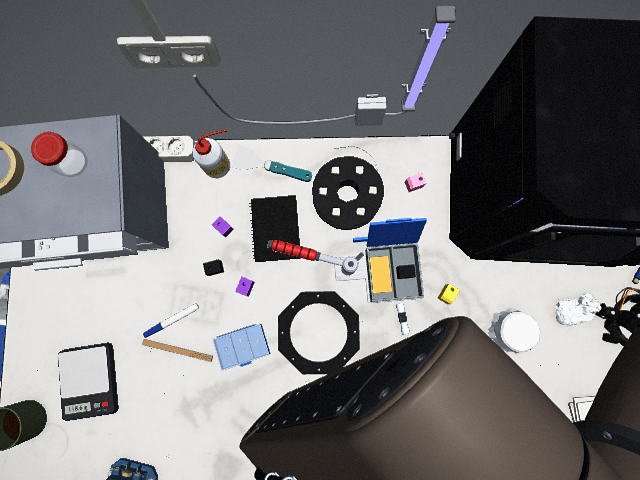

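The black block shows at top (213,267) and scene (218,241). The purple look-alikes are at top (245,287) and (222,226). The box has its orange pad in the left pocket at top (381,274), and the wrench handle is at top (293,250). The loose block meant is the black one, so I'll triangulate and then confirm it in a crop.

```bash
python3 - <<'E'
from h import *
np.set_printoptions(precision=4,suppress=True)
P=dict(box=([338,349],[394,275]),pad=([329,335],[378,272]),block=([218,248],[215,267]),packed=([350,353],[402,270]),hinge=([359,314],[396,245]),edge=([378,254],[396,216]),bolt=([306,278],[350,268]),grip=([280,241],[292,249]),dog=([328,291],[361,254]))
for n,(a,b) in P.items():
    o1,d1=ray("scene",a);o2,d2=ray("top",b)
    A=np.c_[d1,-d2];s=np.linalg.lstsq(A,o2-o1,rcond=None)[0]
    p=o1+d1*s[0];q=o2+d2*s[1];print(n,(p+q)/2,np.linalg.norm(p-q))
print("printer",onz("scene",[428,380],0),onz("top",[452,240],0),onz("top",[470,258],0))
a=cv2.imread("pics/top0.png")[190:310,170:310];b=cv2.imread("pics/scene0.png")[200:300,190:300]
cv2.imwrite("pics/crop.png",np.hstack([cv2.resize(a,(420,360),interpolation=2),cv2.resize(b,(380,360),interpolation=2)]))
E
```

```text
box [ 0.3928 -0.1419  0.011 ] 0.0005064080488000944
pad [ 0.4011 -0.1069  0.0139] 0.002858486238142898
block [0.4162 0.2646 0.0021] 0.0030082236955576774
packed [ 0.4038 -0.1606  0.0082] 0.0008405828214680146
hinge [ 0.4506 -0.1389  0.0568] 0.01021644753362275
edge [ 0.4976 -0.1277  0.156 ] 0.004509822583045599
bolt [ 0.4043 -0.0402  0.1003] 0.004893710072187754
grip [0.4441 0.0808 0.1005] 0.0010533430475656018
dog [ 0.4357 -0.0654  0.07  ] 0.0025394096191206075
printer [ 0.4629 -0.2848 -0.    ] [ 0.472  -0.2789  0.    ] [ 0.43   -0.3174  0.    ]
```

View pics/crop.png

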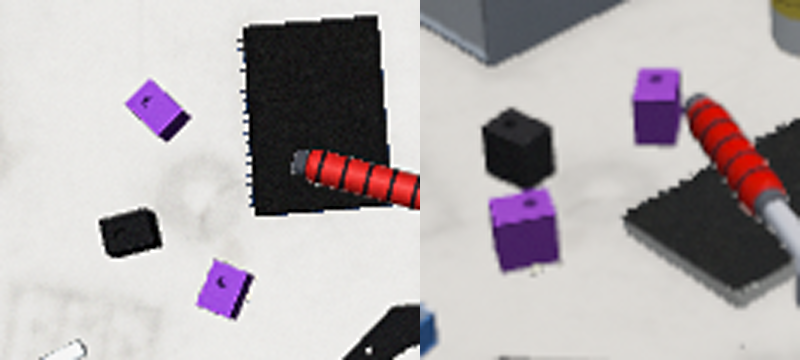

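The crop confirms the black block (left panel at about (130,232)) as the loose one, with its long side roughly along world y, turned about +10°. The purple ones next to it stay. Moving over now.

```bash
python3 -m handwheel '[{"delta_pos":[0,1,0],"dr":[0,0,0]},{"delta_pos":[0,1,0],"dr":[0,0,0]},{"delta_pos":[0,1,0],"dr":[0,0,0]},{"delta_pos":[0,1,0],"dr":[0,0,0]},{"delta_pos":[0,1,0],"dr":[0,0,0]},{"delta_pos":[0,1,0],"dr":[0,0,0]},{"delta_pos":[0,1,0],"dr":[0,0,0]},{"delta_pos":[0,1,0],"dr":[0,0,0]},{"delta_pos":[0,1,0],"dr":[0,0,0]},{"delta_pos":[0,1,0],"dr":[0,0,0]}]' -1
python3 -m handwheel '[{"delta_pos":[0.3,1,0],"dr":[0,0,0]},{"delta_pos":[0.6,1,0],"dr":[0,0,4]},{"delta_pos":[0.8,1,0],"dr":[0,0,8]},{"delta_pos":[0.8,1,0],"dr":[0,0,8]},{"delta_pos":[0.8,1,0],"dr":[0,0,8]},{"delta_pos":[0.7,1,0],"dr":[0,0,8]},{"delta_pos":[0,1,0],"dr":[0,0,8]},{"delta_pos":[0,1,0],"dr":[0,0,8]},{"delta_pos":[0,1,0],"dr":[0,0,8]},{"delta_pos":[0,1,0],"dr":[0,0,8]}]'
python3 -m handwheel '[{"delta_pos":[0,1,0],"dr":[0,0,7]},{"delta_pos":[0,1,0],"dr":[0,0,0]},{"delta_pos":[0,1,0],"dr":[0,0,0]},{"delta_pos":[0,1,0],"dr":[0,0,0]},{"delta_pos":[0,1,0],"dr":[0,0,0]},{"delta_pos":[0,1,0],"dr":[0,0,0]},{"delta_pos":[0,1,0],"dr":[0,0,0]},{"delta_pos":[0,0.7,-0.5],"dr":[0,0,0]},{"delta_pos":[0,0,-0.5],"dr":[0,0,0]},{"delta_pos":[0,0,0],"dr":[0,0,0]}]'
python3 - <<'E'
from h import *
np.set_printoptions(precision=4,suppress=True)
s=get_state();print(s["t"],s["eef_pos"],s["ee_rot"],s["q"])
snap("wrist","w1")
for r in mark_of("wrist","last_block"): print(r,onz("wrist",r["location"],0))
for r in find_in("wrist","last_block"): print(r,onz("wrist",r["location"],.02))
E
```

```text
t: 2.0
eef_pos: [0.2963, -0.3054, 0.2457]
ee_rot: [-3.141, 0.0, -2.687]
force: [0.6, 0.8, -0.0]
width: 0.0873
gripper_force: 0.0
t: 3.0
eef_pos: [0.4164, -0.0052, 0.2458]
ee_rot: [-3.141, 0.0, -1.494]
force: [1.2, -1.2, -0.4]
width: 0.0879
gripper_force: 0.0
t: 4.0
eef_pos: [0.4154, 0.2244, 0.2138]
ee_rot: [3.139, -0.002, -1.377]
force: [-0.3, -0.1, -0.3]
width: 0.0878
gripper_force: 0.0
4.0 [0.4154 0.2244 0.2138] [ 3.1386 -0.0018 -1.377 ] [ 0.913   0.0474 -0.4637 -0.0007 -1.0631 -0.7189]
{'location': [368.6, 176.8], 'conf': 0.95} [0.3721 0.1935 0.    ]
{'location': [199.9, 200.9], 'conf': 0.87} [0.513  0.2429 0.    ]
{'location': [302.8, 243.8], 'conf': 0.6} [0.4166 0.2647 0.    ]
{'location': [369.5, 182.0], 'conf': 0.89} [0.3741 0.195  0.02  ]
{'location': [299.2, 252.7], 'conf': 0.77} [0.4194 0.2669 0.02  ]
{'location': [195.4, 211.3], 'conf': 0.59} [0.5117 0.2472 0.02  ]
```

View pics/w1.png

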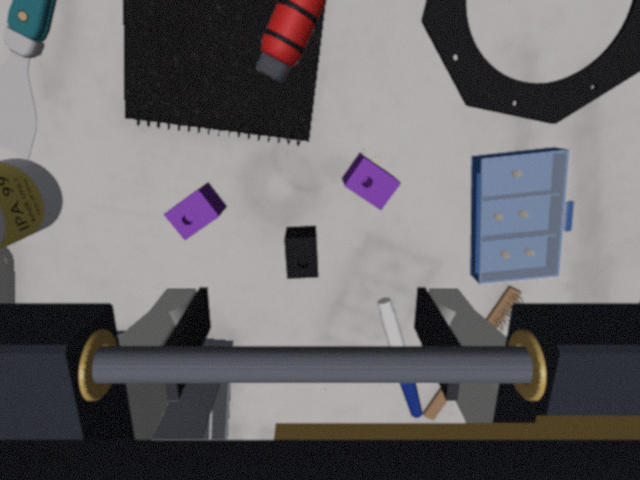

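The wrist view shows the black block at (302,252), aligned with the jaws, and the purple ones at (370,182) and (195,211). I'll descend on the black one.

```bash
python3 -m handwheel '[{"delta_pos":[0.03,1,0],"dr":[0,0,0]},{"delta_pos":[0,0.33,-0.8],"dr":[0,0,0]},{"delta_pos":[0,0,-1],"dr":[0,0,0]},{"delta_pos":[0,0,-1],"dr":[0,0,0]},{"delta_pos":[0,0,-1],"dr":[0,0,0]},{"delta_pos":[0,0,-1],"dr":[0,0,0]},{"delta_pos":[0,0,-0.9],"dr":[0,0,0]},{"delta_pos":[0,0,-0.35],"dr":[0,0,0]},{"delta_pos":[0,0,0],"dr":[0,0,0]}]' 
python3 -m handwheel '[{"delta_pos":[0,0,0],"dr":[0,0,0]},{"delta_pos":[0,0,0],"dr":[0,0,0]},{"delta_pos":[0,0,0],"dr":[0,0,0]},{"delta_pos":[0,0,0],"dr":[0,0,0]},{"delta_pos":[0,0,0],"dr":[0,0,0]},{"delta_pos":[0,0,0],"dr":[0,0,0]}]' 1 25
```

```text
t: 5.05
eef_pos: [0.4174, 0.264, 0.0336]
ee_rot: [3.14, -0.001, -1.378]
force: [-0.6, 0.2, 1.4]
width: 0.0878
gripper_force: 0.0
t: 5.65
eef_pos: [0.4174, 0.2646, 0.0343]
ee_rot: [-3.141, 0.0, -1.378]
force: [0.6, -0.1, 0.2]
width: 0.0449
gripper_force: 0.0
```

```bash
python3 -m handwheel '[{"delta_pos":[0,0,0],"dr":[0,0,0]},{"delta_pos":[0,0,0],"dr":[0,0,0]},{"delta_pos":[0,0,0],"dr":[0,0,0]},{"delta_pos":[0,0,0],"dr":[0,0,0]},{"delta_pos":[0,0,0],"dr":[0,0,0]}]' 
python3 -m handwheel '[{"delta_pos":[0,0,0.5],"dr":[0,0,0]},{"delta_pos":[0,0,1],"dr":[0,0,0]},{"delta_pos":[0,0,1],"dr":[0,0,0]},{"delta_pos":[0,0,1],"dr":[0,0,0]},{"delta_pos":[0,-0.5,1],"dr":[0,0,0]},{"delta_pos":[0,-1,1],"dr":[0,0,0]},{"delta_pos":[0,-1,1],"dr":[0,0,0]},{"delta_pos":[0,-1,0.5],"dr":[0,0,0]},{"delta_pos":[0,-1,0],"dr":[0,0,0]},{"delta_pos":[0,-1,0],"dr":[0,0,0]}]'
python3 -m handwheel '[{"delta_pos":[0,-1,0],"dr":[0,0,0]},{"delta_pos":[0,-1,0],"dr":[0,0,0]},{"delta_pos":[0,-1,0],"dr":[0,0,0]},{"delta_pos":[0,-1,0],"dr":[0,0,0]},{"delta_pos":[0,0,0],"dr":[0,0,0]}]'
python3 - <<'E'
from h import *
np.set_printoptions(precision=4,suppress=True)
s=get_state();print(s["t"],s["eef_pos"],s["ee_rot"],s["width"],s["gripper_force"])
snap("wrist","w2")
Z=dict(test_box=0,pocket_pad=.012,packed_block=.012,lid_hinge=.0525,lid_edge=.16,bolt_axis=.095,wrench_grip=.095,dog_tip=.06)
for n,z in Z.items():
    for r in mark_of("wrist",n)[:2]: print(n,np.round(r["location"]),round(r["conf"],2),onz("wrist",r["location"],z))
E
```

```text
t: 6.15
eef_pos: [0.4174, 0.2645, 0.034]
ee_rot: [3.141, -0.0, -1.378]
force: [0.0, -0.0, -0.3]
width: 0.0271
gripper_force: 24.7
t: 7.15
eef_pos: [0.4172, 0.0985, 0.2447]
ee_rot: [-3.14, 0.001, -1.378]
force: [0.2, 0.5, -1.5]
width: 0.0265
gripper_force: 24.7
t: 7.65
eef_pos: [0.4167, -0.0229, 0.2439]
ee_rot: [3.141, -0.0, -1.381]
force: [-0.0, 0.5, -0.2]
width: 0.0269
gripper_force: 24.7
7.65 [ 0.4167 -0.0229  0.2439] [ 3.141  -0.0002 -1.3805] 0.02694231727985862 24.690326750278473
test_box [363.  69.] 0.83 [ 0.3942 -0.1382  0.    ]
pocket_pad [353. 101.] 0.88 [ 0.3984 -0.1098  0.012 ]
packed_block [363.  32.] 0.71 [ 0.4028 -0.163   0.012 ]
lid_hinge [288.  57.] 0.67 [ 0.4565 -0.1294  0.0525]
lid_edge [202.  21.] 0.68 [ 0.4927 -0.1283  0.16  ]
bolt_axis [326. 200.] 0.66 [ 0.4103 -0.0384  0.095 ]
dog_tip [294. 154.] 0.85 [ 0.4394 -0.0614  0.06  ]
```

View pics/w2.png

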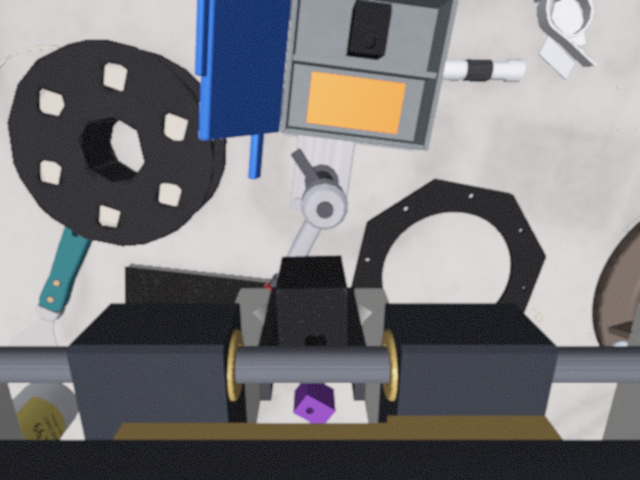

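The wrist view shows the orange pad with corners about (311,71), (406,83), (401,134), (306,120). The lid leans back at left and the dog points towards (296,152). I'll get the box pose from the pad corners.

```bash
python3 - <<'E'
from h import *
np.set_printoptions(precision=4,suppress=True)
c=[onz("wrist",p,.014) for p in([311,71],[406,83],[401,134],[306,120])]
pc=np.mean(c,0);dx=c[0]-c[1]+c[3]-c[2];psi=np.arctan2(dx[1],dx[0]);print("pad",pc,"yaw",psi,np.degrees(psi),[np.linalg.norm(c[0]-c[1]),np.linalg.norm(c[1]-c[2])])
e=[onz("wrist",p,.052) for p in([281,132],[428,150])];print(e,np.linalg.norm(e[0]-e[1]),np.arctan2(*(e[0]-e[1])[1::-1]))
R=np.array([[np.cos(psi),-np.sin(psi)],[np.sin(psi),np.cos(psi)]])
box=pc[:2]-R@[0,.027];print("box",box,"bolt",box+R@[.02,.098],"hinge",box+R@[.059,0],"place",box+R@[-.012,.027])
E
```

```text
pad [ 0.396  -0.1086  0.014 ] yaw 0.065073601594497 3.7284427290804625 [np.float64(0.08039373880242746), np.float64(0.041773288990676435)]
[array([ 0.4524, -0.0752,  0.052 ]), array([ 0.336, -0.084,  0.052])] 0.11677502172816 0.0757530324017371
box [ 0.3978 -0.1356] bolt [ 0.4114 -0.0365] hinge [ 0.4567 -0.1317] place [ 0.3841 -0.1094]
```

```bash
python3 -m handwheel '[{"delta_pos":[-0.3,-1,0],"dr":[0,0,-3]},{"delta_pos":[-0.4,-1,0],"dr":[0,0,-4]},{"delta_pos":[-0.32,-0.88,0],"dr":[0,0,0]},{"delta_pos":[0,0,0],"dr":[0,0,0]}]'
python3 -m handwheel '[{"delta_pos":[0,0,0],"dr":[0.4,-6,0]},{"delta_pos":[0,0,0],"dr":[0.4,-6,0]},{"delta_pos":[0,0,-0.7],"dr":[0,0,0]},{"delta_pos":[0,0,-0.7],"dr":[0,0,0]},{"delta_pos":[0,0,-0.7],"dr":[0,0,0]},{"delta_pos":[0,0,0],"dr":[0,0,0]}]'
python3 - <<'E'
from h import *
np.set_printoptions(precision=4,suppress=True)
from scipy.spatial.transform import Rotation as R
s=get_state();print(s["t"],s["eef_pos"],s["q"],"\n",R.from_euler("xyz",s["ee_rot"]).as_matrix())
E
```

```text
t: 8.5
eef_pos: [0.3857, -0.1084, 0.244]
ee_rot: [3.141, -0.0, -1.502]
force: [0.2, 0.6, -1.1]
width: 0.0271
gripper_force: 24.7
t: 9.1
eef_pos: [0.3852, -0.1066, 0.1789]
ee_rot: [-2.936, -0.001, -1.5]
force: [-0.7, -0.7, 0.2]
width: 0.027
gripper_force: 24.7
9.1 [ 0.3852 -0.1066  0.1789] [ 0.2727 -0.1908 -0.809   0.0612 -0.7522 -0.242 ] 
 [[ 0.0711 -0.9765  0.2037]
 [-0.9975 -0.0698  0.0135]
 [ 0.001  -0.2041 -0.9789]]
```

```bash
python3 -m handwheel '[{"delta_pos":[0,-0.08,-0.8],"dr":[0,0,0]},{"delta_pos":[0,0,-0.8],"dr":[0,0,0]},{"delta_pos":[0,0,-0.8],"dr":[0,0,0]},{"delta_pos":[0,0,-0.6],"dr":[0,0,0]},{"delta_pos":[0,0,0],"dr":[0,0,0]}]'
python3 - <<'E'
from h import *
s=get_state();print(s["t"],s["eef_pos"],s["q"],s["force"])
snap("scene","s3");a=cv2.imread("pics/s3.png")[200:420,220:460];cv2.imwrite("pics/s3c.png",cv2.resize(a,(640,586),interpolation=2))
E
```

```text
t: 9.6
eef_pos: [0.3861, -0.1092, 0.0899]
ee_rot: [-2.936, -0.002, -1.5]
force: [-0.7, 0.3, -0.9]
width: 0.027
gripper_force: 24.7
9.6 [ 0.38607517 -0.1092477   0.08990738] [ 0.26184406 -0.03604363 -0.95823113  0.0933258  -0.44818343 -0.27057927] [-0.66306345  0.30431479 -0.93088041]
```

View pics/s3c.png

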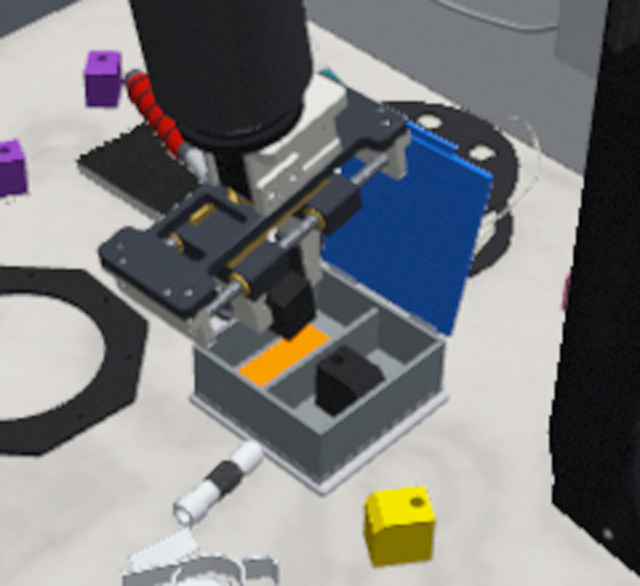

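The scene crop shows the block held tilted over the orange pad with the gripper clear of the lid. Joint 3 is near its limit at this tilt, so I'll reduce the tilt and go down.

```bash
python3 -m handwheel '[{"delta_pos":[0,0,0],"dr":[-0.3,4,0]},{"delta_pos":[0,0,-0.5],"dr":[0,0,0]},{"delta_pos":[0,0,0],"dr":[0,0,0]}]'
python3 - <<'E'
from h import *
s=get_state();print(s["t"],s["eef_pos"],s["q"],s["force"])
E
```

```text
t: 9.95
eef_pos: [0.3876, -0.109, 0.0765]
ee_rot: [-3.002, -0.001, -1.5]
force: [0.3, -0.5, -1.0]
width: 0.0273
gripper_force: 24.7
9.95 [ 0.38761417 -0.10897805  0.07654279] [ 0.24781178  0.02948079 -0.90978875  0.05404303 -0.49449138 -0.22271201] [ 0.28167461 -0.46857253 -1.02627865]
```

```bash
python3 -m handwheel '[{"delta_pos":[0,0,-0.4],"dr":[0,0,0]},{"delta_pos":[0,0,-0.4],"dr":[0,0,0]},{"delta_pos":[0,0,0],"dr":[0,0,0]}]'
python3 -c "
from h import *
print(get_state()['q'])"
```

```text
t: 10.25
eef_pos: [0.3864, -0.1093, 0.0522]
ee_rot: [-3.003, -0.001, -1.5]
force: [0.4, 0.1, -0.1]
width: 0.0273
gripper_force: 24.7
[ 0.24745961  0.08150016 -0.94677034  0.06506765 -0.40675871 -0.23434689]
```

```bash
python3 -m handwheel '[{"delta_pos":[0,0,-0.1],"dr":[0,0,0]},{"delta_pos":[0,0,0],"dr":[0,0,0]},{"delta_pos":[0,0,0],"dr":[0,0,0]}]'
python3 -m handwheel '[{"delta_pos":[0,0,0],"dr":[0,0,0]},{"delta_pos":[0,0,0],"dr":[0,0,0]},{"delta_pos":[0,0,0],"dr":[0,0,0]},{"delta_pos":[0,0,0],"dr":[0,0,0]}]' 0.23
python3 -m handwheel '[{"delta_pos":[-0.05,0,0.4],"dr":[0,0,0]},{"delta_pos":[-0.1,0,0.7],"dr":[0,0,0]},{"delta_pos":[-0.1,0,0.8],"dr":[0,0,0]},{"delta_pos":[-0.1,0,0.8],"dr":[0,0,0]},{"delta_pos":[0,0,0.8],"dr":[0,0,0]},{"delta_pos":[0,0,0.8],"dr":[0,0,0]},{"delta_pos":[0,0,0.8],"dr":[0,0,0]},{"delta_pos":[0,0,0],"dr":[0,0,0]}]'
python3 - <<'E'
from h import *
s=get_state();print(s["t"],s["eef_pos"],s["q"],s["force"])
snap("scene","s4");snap("wrist","w4");a=cv2.imread("pics/s4.png")[230:390,270:430];b=cv2.imread("pics/w4.png")
cv2.imwrite("pics/c4.png",np.hstack([cv2.resize(a,(400,400),interpolation=2),cv2.resize(b,(400,400))]))
E
```

```text
t: 10.55
eef_pos: [0.3872, -0.1092, 0.0497]
ee_rot: [-3.001, -0.001, -1.5]
force: [-0.1, 0.1, -0.3]
width: 0.0267
gripper_force: 24.7
t: 10.95
eef_pos: [0.3869, -0.1092, 0.0492]
ee_rot: [-3.001, -0.001, -1.5]
force: [1.2, -0.3, 0.3]
width: 0.0339
gripper_force: 0.1
t: 11.75
eef_pos: [0.378, -0.1091, 0.2052]
ee_rot: [-2.996, -0.001, -1.499]
force: [0.1, -0.5, 0.5]
width: 0.0339
gripper_force: 0.0
11.75 [ 0.37801623 -0.10910303  0.20518683] [ 0.25711067 -0.1951695  -0.72529854  0.03548272 -0.89808432 -0.20586439] [ 0.13262542 -0.54501778  0.50792406]
```

View pics/c4.png

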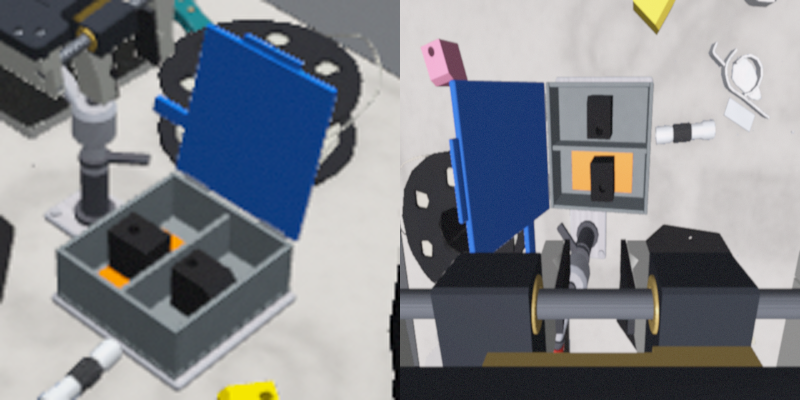

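Both blocks stand flat: the packed one on the right, and the new one on the orange pad at (140,240) in the left crop. Next I'll close the fingers, go over and behind the lid, and push it shut.

```bash
python3 -m handwheel '[{"delta_pos":[0,0,1],"dr":[-0.6,8,0]},{"delta_pos":[0.6,0,0.4],"dr":[0,0,0]},{"delta_pos":[1,-0.1,0],"dr":[0,0,0]},{"delta_pos":[1,-0.1,0],"dr":[0,0,0]},{"delta_pos":[1,-0.1,0],"dr":[0,0,0]},{"delta_pos":[1,-0.1,0],"dr":[0,0,0]},{"delta_pos":[1,-0.2,0],"dr":[0,0,0]},{"delta_pos":[0,0,-0.6],"dr":[0,0,0]},{"delta_pos":[0,0,0],"dr":[0,0,0]}]' 1
python3 - <<'E'
from h import *
s=get_state();print(s["t"],s["eef_pos"],s["ee_rot"],s["q"],s["force"],s["width"])
snap("wrist","w5");
for n,z in(("lid_edge",.16),("lid_hinge",.0525)):
  for r in mark_of("wrist",n)[:2]: print(n,r,onz("wrist",r["location"],z))
E
```

```text
t: 12.75
eef_pos: [0.5427, -0.1272, 0.2218]
ee_rot: [3.134, -0.001, -1.501]
force: [-0.5, -0.2, -0.8]
width: 0.0007
gripper_force: 0.0
12.75 [ 0.54272079 -0.12723306  0.22175212] [ 3.13404173e+00 -9.00674546e-04 -1.50082091e+00] [ 1.21328410e-01  1.87710685e-01 -2.80328891e-01  5.71381688e-04
 -1.11034402e+00 -5.16122271e-02] [-0.54386159 -0.24131193 -0.83039063] 0.0006747863710650846
lid_hinge {'location': [421.7, 216.7], 'conf': 0.82} [ 0.45686478 -0.13157882  0.0525    ]
```

```bash
python3 -m handwheel '[{"delta_pos":[0.1,0,-0.8],"dr":[0,0,0]},{"delta_pos":[0,0,-0.8],"dr":[0,0,0]},{"delta_pos":[0,0,-0.8],"dr":[0,0,0]},{"delta_pos":[-0.5,0,0],"dr":[0,0,0]},{"delta_pos":[-0.5,0,0],"dr":[0,0,0]},{"delta_pos":[-0.5,0,0],"dr":[0,0,0]},{"delta_pos":[-0.5,0,0],"dr":[0,0,0]},{"delta_pos":[-0.5,0,0.05],"dr":[0,0,0]}]'
python3 -m handwheel '[{"delta_pos":[-0.5,0,0],"dr":[0,0,0]},{"delta_pos":[-0.4,0,0],"dr":[0,0,0]},{"delta_pos":[-0.4,0,0],"dr":[0,0,0]},{"delta_pos":[-0.4,-0.05,-0.1],"dr":[0,0,0]},{"delta_pos":[-0.4,-0.05,-0.25],"dr":[0,0,0]},{"delta_pos":[-0.35,-0.05,-0.4],"dr":[0,0,0]},{"delta_pos":[-0.3,-0.05,-0.4],"dr":[0,0,0]},{"delta_pos":[0,0,0],"dr":[0,0,0]}]'
```

```text
t: 13.7
eef_pos: [0.4716, -0.1272, 0.1563]
ee_rot: [-3.14, -0.002, -1.5]
force: [1.2, -0.5, -0.5]
width: 0.0004
gripper_force: 0.5
t: 14.5
eef_pos: [0.387, -0.1335, 0.1197]
ee_rot: [3.138, -0.001, -1.5]
force: [0.2, 0.0, 0.2]
width: 0.0002
gripper_force: 0.0
```

```bash
python3 - <<'E'
from h import *
for c in("scene","top"):
    snap(c,"l_"+c)
    for r in mark_of(c,"lid_edge")[:2]: print(c,r)
R=.0756
for a in(0,.3,.4,.5,.6,.7,.8,1.0,1.87):
    d=.116*-np.cos(a)+.006*np.sin(a);p=[.4568+d*np.cos(R),-.1317+d*np.sin(R),.0525+.116*np.sin(a)+.006*np.cos(a)]
    print(a,np.round(proj("scene",p)),np.round(proj("top",p)))
E
```

```text
scene {'location': [317.7, 314.1], 'conf': 0.72}
0 [315. 342.] [397. 298.]
0.3 [318. 324.] [399. 294.]
0.4 [320. 318.] [400. 291.]
0.5 [322. 311.] [400. 289.]
0.6 [325. 305.] [401. 285.]
0.7 [329. 298.] [401. 281.]
0.8 [332. 292.] [401. 277.]
1.0 [340. 280.] [401. 266.]
1.87 [379. 251.] [396. 217.]
```

The lid follows; it stands at about 0.45 rad. Pressing on down.

```bash
python3 -m handwheel '[{"delta_pos":[-0.1,-0.05,-0.5],"dr":[0,0,0]},{"delta_pos":[-0.05,0,-0.5],"dr":[0,0,0]},{"delta_pos":[0,0,-0.3],"dr":[0,0,0]},{"delta_pos":[0,0,-0.15],"dr":[0,0,0]},{"delta_pos":[0,0,0],"dr":[0,0,0]}]'
python3 - <<'E'
from h import *
s=get_state();print(s["q"],s["force"])
snap("scene","l2")
for r in mark_of("scene","lid_edge")[:2]: print(r)
E
```

```text
t: 15.2
eef_pos: [0.3853, -0.1348, 0.0778]
ee_rot: [3.14, -0.002, -1.499]
force: [-0.0, 0.8, -0.2]
width: 0.0004
gripper_force: 0.1
[ 0.15449174  0.11332596 -0.77598649  0.00304009 -0.6829302  -0.08544678] [-0.03985926  0.75091882 -0.24617037]
{'location': [315.0, 342.8], 'conf': 0.86}
```

```bash
python3 -m handwheel '[{"delta_pos":[0,0,-0.05],"dr":[0,0,0]},{"delta_pos":[0,0,-0.05],"dr":[0,0,0]},{"delta_pos":[0,0,0],"dr":[0,0,0]}]'
```

```text
t: 15.6
eef_pos: [0.3862, -0.1348, 0.0771]
ee_rot: [-3.141, -0.003, -1.498]
force: [-13.2, 7.6, 42.6]
width: 0.0003
gripper_force: 21.0
```

The lid is at its hard stop, so it is shut. Now over to the robot's side of the wrench handle.

```bash
python3 -m handwheel '[{"delta_pos":[0.05,0,0.6],"dr":[0,0,0]},{"delta_pos":[0.1,0,1],"dr":[0,0,0]},{"delta_pos":[0.1,0.5,1],"dr":[0,0,-4]},{"delta_pos":[0.1,1,1],"dr":[0,0,-4]},{"delta_pos":[0.1,1,0],"dr":[0,0,-4]},{"delta_pos":[0.05,1,0],"dr":[0,0,-4]},{"delta_pos":[0,1,0],"dr":[0,0,-4]},{"delta_pos":[0,1,0],"dr":[0,0,0]},{"delta_pos":[0,1,0],"dr":[0,0,0]},{"delta_pos":[0,0,0],"dr":[0,0,0]}]'
python3 - <<'E'
from h import *
s=get_state();print(s["eef_pos"],s["ee_rot"],s["force"])
for c in("top","scene","wrist"):
    snap(c,"m_"+c)
    for n,z in(("lid_edge",.0585),("bolt_axis",.095),("wrench_grip",.095),("dog_tip",.06)):
        for r in mark_of(c,n)[:1]: print(c,n,r,onz(c,r["location"],z))
E
```

```text
t: 16.6
eef_pos: [0.4011, 0.063, 0.1831]
ee_rot: [-3.14, -0.0, -1.846]
force: [0.0, -0.6, -0.6]
width: 0.0001
gripper_force: 0.0
[0.4010557  0.06298641 0.18310897] [-3.14045420e+00 -3.65525882e-04 -1.84588653e+00] [ 0.02001307 -0.58328172 -0.64853316]
top lid_edge {'location': [348.8, 266.7], 'conf': 0.72} [ 0.40881117 -0.03856448  0.0585    ]
top dog_tip {'location': [358.1, 257.2], 'conf': 0.88} [ 0.42895237 -0.05900972  0.06      ]
scene lid_edge {'location': [312.6, 344.1], 'conf': 0.64} [ 0.33476036 -0.14185577  0.0585    ]
scene bolt_axis {'location': [307.1, 277.8], 'conf': 0.56} [ 0.41284921 -0.03684786  0.095     ]
scene wrench_grip {'location': [279.4, 242.9], 'conf': 0.95} [0.44457204 0.08269856 0.095     ]
scene dog_tip {'location': [326.7, 292.0], 'conf': 0.97} [ 0.44164684 -0.05729916  0.06      ]
wrist bolt_axis {'location': [238.3, 85.4], 'conf': 0.61} [ 0.41101754 -0.03870099  0.095     ]
wrist wrench_grip {'location': [251.2, 304.3], 'conf': 0.87} [0.44457594 0.08256754 0.095     ]
wrist dog_tip {'location': [187.0, 52.4], 'conf': 0.65} [ 0.43925899 -0.06683081  0.06      ]
```

```bash
python3 -m handwheel '[{"delta_pos":[0,1,0],"dr":[0,0,0]},{"delta_pos":[0,0.05,-0.6],"dr":[0,0,0]},{"delta_pos":[0,0,-0.8],"dr":[0,0,0]},{"delta_pos":[0,0,-0.8],"dr":[0,0,0]},{"delta_pos":[0,0,-0.55],"dr":[0,0,0]},{"delta_pos":[0,0,0],"dr":[0,0,0]}]'
python3 - <<'E'
import numpy as np
b=np.array([.411,-.0375])
for d in range(0,60,5):
    t=np.radians(74.4-d);p=b+.125*np.array([np.cos(t),np.sin(t)])-.033*np.array([np.sin(t),-np.cos(t)])
    if d: print(d,p.round(4),((p-q)/.03).round(3))
    else: print(p)
    q=p
E
```

```text
t: 17.95
eef_pos: [0.399, 0.0908, 0.0983]
ee_rot: [3.139, -0.005, -1.849]
force: [0.4, -0.1, -0.2]
width: 0.0006
gripper_force: 0.0
[0.41283061 0.09176967]
5 [0.4241 0.0911] [ 0.375 -0.022]
10 [0.4353 0.0895] [ 0.372 -0.054]
15 [0.4462 0.0869] [ 0.366 -0.087]
20 [0.4569 0.0833] [ 0.357 -0.118]
25 [0.4673 0.0789] [ 0.345 -0.149]
30 [0.4772 0.0735] [ 0.331 -0.178]
35 [0.4866 0.0673] [ 0.314 -0.206]
40 [0.4955 0.0603] [ 0.295 -0.233]
45 [0.5037 0.0526] [ 0.274 -0.258]
50 [0.5112 0.0442] [ 0.25  -0.281]
55 [0.5179 0.0351] [ 0.225 -0.301]
```

```bash
python3 -m handwheel '[{"delta_pos":[0.46,0.03,0],"dr":[0,0,0]},{"delta_pos":[0.37,-0.02,0],"dr":[0,0,-5]},{"delta_pos":[0.37,-0.05,0],"dr":[0,0,-5]},{"delta_pos":[0.37,-0.09,0],"dr":[0,0,-5]},{"delta_pos":[0,0,0],"dr":[0,0,0]}]'
python3 -m handwheel '[{"delta_pos":[0.36,-0.12,0],"dr":[0,0,-5]},{"delta_pos":[0.34,-0.15,0],"dr":[0,0,-5]},{"delta_pos":[0,0,0],"dr":[0,0,0]}]'
python3 - <<'E'
from h import *
s=get_state();print(s["eef_pos"],s["force"])
for c in("scene","top"):
    snap(c,"n_"+c)
    for n,z in(("wrench_grip",.095),("dog_tip",.06)):
        for r in mark_of(c,n)[:1]: print(c,n,r,onz(c,r["location"],z))
E
```

```text
t: 18.45
eef_pos: [0.4495, 0.0882, 0.101]
ee_rot: [-3.141, -0.0, -2.112]
force: [-0.4, -0.2, -0.9]
width: 0.0003
gripper_force: 0.0
t: 18.75
eef_pos: [0.4696, 0.0798, 0.1008]
ee_rot: [-3.141, -0.0, -2.285]
force: [-0.1, 0.1, -0.2]
width: 0.0001
gripper_force: 0.0
[0.4695971  0.07983691 0.10075224] [-0.09187915  0.07825597 -0.22335115]
scene wrench_grip {'location': [303.6, 239.9], 'conf': 0.73} [0.48634737 0.05993105 0.095     ]
scene dog_tip {'location': [326.5, 299.8], 'conf': 0.76} [ 0.42653068 -0.07359043  0.06      ]
top wrench_grip {'location': [299.5, 228.9], 'conf': 0.88} [0.48690371 0.06542116 0.095     ]
top dog_tip {'location': [361.9, 259.3], 'conf': 0.55} [ 0.42428054 -0.06708014  0.06      ]
```

```bash
python3 -m handwheel '[{"delta_pos":[0.17,-0.085,0],"dr":[0,0,-2.5]}]';python3 -m handwheel '[{"delta_pos":[0.165,-0.09,0],"dr":[0,0,-2.5]}]';python3 -m handwheel '[{"delta_pos":[0,0,0],"dr":[0,0,0]}]'
```

```text
t: 19.15
eef_pos: [0.4728, 0.0774, 0.1002]
ee_rot: [3.141, -0.002, -2.327]
force: [-1.7, 0.3, -0.9]
width: 0.0009
gripper_force: 0.8
t: 19.25
eef_pos: [0.4779, 0.0746, 0.1001]
ee_rot: [3.141, -0.002, -2.372]
force: [-1.4, 0.7, -0.1]
width: 0.0005
gripper_force: 0.8
t: 19.35
eef_pos: [0.4783, 0.0745, 0.1001]
ee_rot: [3.141, -0.002, -2.372]
force: [-0.7, -0.2, 0.5]
width: 0.0006
gripper_force: 0.2
```

```bash
python3 -m handwheel '[{"delta_pos":[0.16,-0.1,0],"dr":[0,0,-2.5]}]';python3 -m handwheel '[{"delta_pos":[0,0,0],"dr":[0,0,0]}]'
```

```text
t: 19.45
eef_pos: [0.4827, 0.0718, 0.1001]
ee_rot: [3.141, -0.002, -2.414]
force: [-1.4, 1.7, -0.8]
width: 0.0003
gripper_force: 0.8
t: 19.55
eef_pos: [0.4831, 0.0715, 0.1001]
ee_rot: [3.141, -0.002, -2.415]
force: [-0.0, 1.1, -0.3]
width: 0.0004
gripper_force: 0.3
```

```bash
python3 -m handwheel '[{"delta_pos":[0.155,-0.105,0],"dr":[0,0,-2.5]}]';python3 -m handwheel '[{"delta_pos":[0.15,-0.115,0],"dr":[0,0,-2.5]}]'; python3 -m handwheel '[{"delta_pos":[0,0,0],"dr":[0,0,0]}]'
```

```text
t: 19.65
eef_pos: [0.4874, 0.0687, 0.1002]
ee_rot: [3.141, -0.001, -2.457]
force: [-1.0, 0.7, 0.2]
width: 0.0003
gripper_force: 0.8
t: 19.75
eef_pos: [0.4921, 0.0651, 0.1001]
ee_rot: [3.141, -0.002, -2.502]
force: [-0.9, 0.3, 0.7]
width: 0.0002
gripper_force: 0.9
t: 19.85
eef_pos: [0.4924, 0.0649, 0.1001]
ee_rot: [3.141, -0.002, -2.502]
force: [0.0, 0.0, 0.6]
width: 0.0001
gripper_force: 0.2
```

```bash
python3 -m handwheel '[{"delta_pos":[0.145,-0.12,0],"dr":[0,0,-2.5]}]';python3 -m handwheel '[{"delta_pos":[0,0,0],"dr":[0,0,0]}]'
```

```text
t: 19.95
eef_pos: [0.4964, 0.0617, 0.1002]
ee_rot: [3.141, -0.001, -2.544]
force: [-0.9, 1.1, 0.6]
width: 0.0003
gripper_force: 0.8
t: 20.05
eef_pos: [0.4967, 0.0614, 0.1001]
ee_rot: [3.142, -0.002, -2.545]
force: [-0.3, 0.6, 0.0]
width: 0.0009
gripper_force: 0.3
```

```bash
python3 -m handwheel '[{"delta_pos":[0.135,-0.125,0],"dr":[0,0,-2.5]}]';python3 -m handwheel '[{"delta_pos":[0,0,0],"dr":[0,0,0]}]'
```

```text
t: 20.15
eef_pos: [0.5005, 0.058, 0.1002]
ee_rot: [3.141, -0.001, -2.588]
force: [-1.0, 1.5, 0.2]
width: 0.0002
gripper_force: 0.9
t: 20.25
eef_pos: [0.5008, 0.0576, 0.1001]
ee_rot: [3.142, -0.002, -2.589]
force: [-0.2, 0.4, 0.4]
width: 0.0006
gripper_force: 0.3
```

```bash
python3 -m handwheel '[{"delta_pos":[0.135,-0.13,0],"dr":[0,0,-2.5]}]';python3 -m handwheel '[{"delta_pos":[0,0,0],"dr":[0,0,0]}]'
```

```text
t: 20.35
eef_pos: [0.5043, 0.0543, 0.1001]
ee_rot: [3.141, -0.001, -2.631]
force: [-4.1, 7.6, 0.9]
width: 0.0004
gripper_force: 4.3
t: 20.45
eef_pos: [0.5044, 0.0544, 0.0999]
ee_rot: [3.14, -0.002, -2.633]
force: [-3.9, 6.5, 1.4]
width: 0.0003
gripper_force: 3.6
```

```bash
python3 -m handwheel '[{"delta_pos":[0.065,-0.067,0],"dr":[0,0,-1.2]}]';python3 -m handwheel '[{"delta_pos":[0,0,0],"dr":[0,0,0]}]';python3 -m handwheel '[{"delta_pos":[0.064,-0.069,0],"dr":[0,0,-1.2]}]';python3 -m handwheel '[{"delta_pos":[0,0,0],"dr":[0,0,0]}]'
```

```text
t: 20.55
eef_pos: [0.506, 0.0528, 0.0999]
ee_rot: [3.14, -0.001, -2.653]
force: [-5.3, 9.7, 0.7]
width: 0.0009
gripper_force: 5.1
t: 20.65
eef_pos: [0.506, 0.0527, 0.0998]
ee_rot: [3.14, -0.002, -2.653]
force: [-5.0, 9.2, 1.4]
width: 0.0005
gripper_force: 4.9
t: 20.75
eef_pos: [0.5078, 0.0509, 0.0999]
ee_rot: [3.14, -0.001, -2.673]
force: [-6.0, 8.4, 1.4]
width: 0.0001
gripper_force: 4.8
t: 20.85
eef_pos: [0.508, 0.0507, 0.0999]
ee_rot: [3.14, -0.002, -2.674]
force: [-4.3, 8.6, 0.8]
width: 0.0006
gripper_force: 4.6
```

```bash
python3 -m handwheel '[{"delta_pos":[0.063,-0.07,0],"dr":[0,0,-1.2]}]';python3 -m handwheel '[{"delta_pos":[0,0,0],"dr":[0,0,0]}]';python3 -m handwheel '[{"delta_pos":[0.061,-0.071,0],"dr":[0,0,-1.2]}]';python3 -m handwheel '[{"delta_pos":[0,0,0],"dr":[0,0,0]}]'
```

```text
t: 20.95
eef_pos: [0.5097, 0.0488, 0.0999]
ee_rot: [3.14, -0.002, -2.694]
force: [-3.9, 8.0, 0.7]
width: 0.0003
gripper_force: 4.4
t: 21.05
eef_pos: [0.5099, 0.0485, 0.0999]
ee_rot: [3.14, -0.002, -2.695]
force: [-4.1, 7.8, -0.0]
width: 0.0003
gripper_force: 4.2
t: 21.15
eef_pos: [0.5116, 0.0466, 0.0999]
ee_rot: [3.14, -0.001, -2.715]
force: [-3.7, 7.4, 1.1]
width: 0.0002
gripper_force: 4.1
t: 21.25
eef_pos: [0.5118, 0.0463, 0.0999]
ee_rot: [3.14, -0.002, -2.716]
force: [-3.6, 6.7, 0.7]
width: 0.0002
gripper_force: 3.9
```

Force peaked at 11 N and is down to about 7.6 N, 0.07 to 0.12 rad past the seat. One half step more to be sure of the click, then I'll back off the way I came and lift.

```bash
python3 -m handwheel '[{"delta_pos":[0.03,-0.036,0],"dr":[0,0,-0.6]}]'; python3 -m handwheel '[{"delta_pos":[-0.13,0.14,0],"dr":[0,0,2]},{"delta_pos":[-0.13,0.14,0],"dr":[0,0,2]},{"delta_pos":[-0.14,0.13,0],"dr":[0,0,2]},{"delta_pos":[-0.16,0.13,0],"dr":[0,0,2]},{"delta_pos":[-0.3,0.22,0],"dr":[0,0,2]},{"delta_pos":[-0.3,0.2,0],"dr":[0,0,0]},{"delta_pos":[0,0,0],"dr":[0,0,0]}]'
python3 -m handwheel '[{"delta_pos":[0,0,0.6],"dr":[0,0,0]},{"delta_pos":[0,0,1],"dr":[0,0,0]},{"delta_pos":[-0.3,0.5,1],"dr":[0,0,0]},{"delta_pos":[-0.3,1,1],"dr":[0,0,0]},{"delta_pos":[0,1,0],"dr":[0,0,0]},{"delta_pos":[0,1,0],"dr":[0,0,0]},{"delta_pos":[0,0,0],"dr":[0,0,0]}]'
python3 - <<'E'
from h import *
for c in("scene","top"):
    snap(c,"z_"+c)
    for n,z in(("wrench_grip",.095),("dog_tip",.06),("lid_edge",.0585)):
        for r in mark_of(c,n)[:1]: print(c,n,r,onz(c,r["location"],z))
a=cv2.imread("pics/z_scene.png")[220:400,250:430];b=cv2.imread("pics/z_top.png")[190:330,270:450]
cv2.imwrite("pics/zc.png",np.hstack([cv2.resize(a,(400,400),interpolation=2),cv2.resize(b,(400,400),interpolation=2)]))
E
```

```text
t: 21.35
eef_pos: [0.5126, 0.0454, 0.0999]
ee_rot: [3.14, -0.002, -2.725]
force: [-2.9, 6.9, 0.1]
width: 0.0006
gripper_force: 3.9
t: 22.05
eef_pos: [0.4771, 0.0734, 0.1001]
ee_rot: [3.141, -0.002, -2.553]
force: [-0.3, 0.2, -0.2]
width: 0.0005
gripper_force: 0.0
t: 22.75
eef_pos: [0.4608, 0.1807, 0.2085]
ee_rot: [3.141, -0.0, -2.552]
force: [0.3, -0.2, -0.9]
width: 0.0002
gripper_force: 0.0
scene wrench_grip {'location': [321.0, 240.1], 'conf': 0.75} [0.51127021 0.03716207 0.095     ]
scene dog_tip {'location': [322.0, 301.0], 'conf': 0.77} [ 0.41827077 -0.07081855  0.06      ]
scene lid_edge {'location': [316.2, 343.1], 'conf': 0.81} [ 0.34072918 -0.14395322  0.0585    ]
top wrench_grip {'location': [315.3, 218.6], 'conf': 0.61} [0.50847878 0.03181699 0.095     ]
top dog_tip {'location': [315.3, 220.6], 'conf': 0.69} [0.51075925 0.03241362 0.06      ]
top lid_edge {'location': [394.1, 298.6], 'conf': 0.7} [ 0.33928022 -0.13350927  0.0585    ]
```

View pics/zc.png

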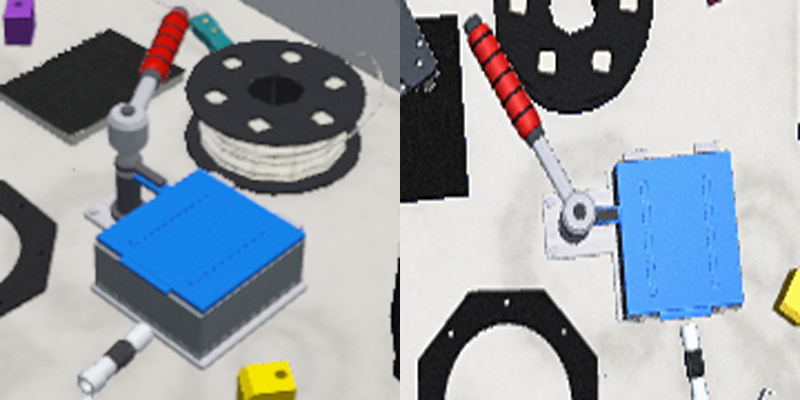

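The crops show the lid flat and shut with the dog over the tongue at right-crop (605,213). The handle is at rest and the robot touches nothing.

```bash
python3 -c "
from station import *
print(job_done())"
```

```text
the job is handed in; nothing more can be done
None
```

The black block is packed on the orange pad, the lid is shut, the wrench was swung clockwise past its click (read from the force dropping off its 11 N peak to about 7.5 N) and let go, and the last pictures show the dog over the tongue; one press on the shut lid read 42.6 N on the closed fingertips, and I've handed the job in without seeing a verdict.

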